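# Cover the sample well and click its slide into the sensor's notch

## Robot

A 7-joint arm with a two-finger parallel gripper is mounted at the origin on the work surface. World frame = base frame: x ahead of the robot, y to its left, z up, the work surface at z = 0. Lengths are in mm, angles in degrees, forces in N, time in s.
With the tool pointing down it reaches from about 400 to 850 mm from the base axis. Payload 4.4 kg.
Tool frame: the origin (TCP) lies between the finger pads; the fingertips stand 25 mm ahead of it and the grasp point (between the pads) lies 6 mm ahead of it; z points along the fingers, y is the direction in which the jaws open and shut (so a half turn about z gives the same grasp; the last joint's range is limited). The gripper opens to 94 mm and grips with 3 to 60 N. Pads are 16 mm wide; open, the fingers measure 119 mm over their backs; the gripper's body (75 mm by 177 mm) begins 78 mm behind the grasp point.
Start: joints at [60.573, 36.005, 2.206, 86.941, -1.547, 57.084, -1.146], TCP at [281.468, -585.913, 230.478] pointing down, gripper open.
Joint ranges: [-175.42, 175.42], [-21.48, 121.26], [-71.46, 75.88], [10.55, 141.38], [-63.04, 243.04], [13.31, 113.54], [-168.57, 168.57]. Speed limits (degrees/s): [147.25, 147.25, 180, 180, 180, 180, 180].

## Interface

Orientations are given as [roll, pitch, yaw] about the fixed x, y, z axes, in that order (R = Rz(yaw) Ry(pitch) Rx(roll)).
In Python, from plant import bot, read_camera gives the robot as it stands.
- The arm moves only by the tool send_rows, never from a script. Its argument "moves" is text: rows parted by semicolons, each of 5 numbers parted by spaces: the finger opening in m, from 0 to 0.094, then the shift along the tool's x, y, z in m, then the turn about the tool's z in degrees. In form: gripper dx dy dz spin; .... A call has 1 to 5 rows; each row is the pose to reach, as a shift and turn from the pose measured when the call began, along the tool's axes at that moment; what a row does not reach only later rows make up. A row lasts 1/8 s, in which the tool goes at most 62.5 mm and 10.7 degrees, less where a joint would pass 70% of its speed; a pose out of reach is approached as far as the arm can. A call with a gripper value outside its range is refused whole. The fingers move at their own pace and stop on an object; "squeeze" is the grip in N (left out, the last holds). Time passes only in rows, so rows that repeat a pose let the fingers close. It gives the time, the measured TCP pose, the force and the opening at its end, in the units of the state.
- bot.get_obs(): the state, without advancing time (a new reading comes with each control period).
- read_camera(name): name is "scene" or "top" or "wrist"; returns a dict with "color" (400x640x3 uint8, red, green, blue), "fx", "fy", "cx", "cy" (pixels), "R" (3x3) and "t" (3): a world point X has camera coordinates R X + t. Camera axes: x right, y down, z forward; pixel columns grow to the right and rows downward; lengths in mm; the calibration is good to about 2 mm. A picture is of the moment at which its call begins. There is no depth.
- bot.hand_in(): hands the job in, once; it reports no verdict.
The state is a dict: "t": time; "joint_pos": joint angles; "joint_vel": joint speeds; "tau": joint torques, N m; "tcp_pos": TCP position; "orientation": TCP orientation; "contact_force": force on the tool from outside, world axes, zero at the start; "moment": the same for the moment, N m; "width": finger opening in mm.
Only numpy, scipy, OpenCV 4.12 (cv2) and the standard library are available. Lean on these libraries where they do the work, as an engineer would, in place of code of your own. Each camera call takes 0.05 s, during which the arm holds its last target. There are 200 camera calls.

## Task

Set the white cover that fits the sample well on the slide carriage onto the well's rim so that it sits down level, and let go of it. Then take the carriage by its upright metal tab and slide it along the rail towards the sensor until its spring ball drops into the notch near the sensor, and finish there still gripping the tab, with the ball down in the notch, the carriage at rest and the cover still seated. Leave everything else on the desk where it is.

Things in the scene. Friction and masses are not known exactly. Their poses are not given: they have to be found in the camera images.
- rail: Fixed slide bench: aluminium base 120 x 380 x 12 mm with a steel rail and a black stop block at each end (52 mm tall). Origin: centre of its underside. Its y axis runs along the rail; the carriage starts near the -y end and has to go in +y. Its x axis points across the rail, from the tab side (robot) to the sensor side.
- carriage: Black plate, 152 mm across the rail by 90 mm along it by 12 mm thick, that slides along the rail's y axis (235 mm of travel between stops, 2 to 3 N of friction; it cannot lift or turn). Its axes are parallel to the rail's. Origin: under the well's centre, 33 mm above the desk. It carries the sample well, the tab and the brass-collared index pin at x = +48 mm.
- well_rim (a point): Centre of the mouth of the white sample well on the carriage: inside diameter 56 mm, outside 66 mm, 45 mm tall, 40 mm deep. Rim 90 mm above the desk. z up.
- tab (a point): Point to grip on the carriage's upright aluminium tab, on its centre line and 15 mm below its top (tab top 101 mm above the desk; it stands 56 mm out of the plate, whose top is 45 mm above the desk). The tab is 14 mm thick along the rail (y) and 24 mm wide across it (x), 75 mm from the well's centre, on the robot's side.
- cover: The cover that fits the well: the larger of the two white covers. Disc 72 mm across and 5 mm thick; below it a spigot 51 mm across and 5 mm tall (chamfered) on which it stands on the desk; on top a round knob 18 mm wide and 30 mm tall. Whole height 40 mm. Origin: centre of the spigot's underside, z up. Seated, the disc rests on the rim and the origin is 5 mm below the rim. 60 to 110 g.
- index_pin (a joint): Height (m) of the spring ball pin on the carriage's sensor side. About 0 (-0.0005) while the ball rides on the flat steel strip beside the rail, about -0.004 down in the strip's only notch, a V 14 mm wide with 40 degree sides. Within 6 mm of its centre the ball pulls the carriage to the centre with 3 to 5 N: sliding, the drag turns into a slight pull, then just past centre resists with 6 to 10 N.
- sensor_head: Fixed grey sensor block, 55 x 44 x 46 mm, on a post (106 mm tall in all) on the far side of the rail, 130 mm from the rail's centre line, its lens looking across the rail. Origin: on the desk below the lens, in the middle along the rail. The notch is opposite it, within 7 mm either way along the rail: the exact place has to be felt, or seen in the strip.
- small_cover: The wrong cover, same shape as the right one but smaller: white, 47 mm across, knob 18 mm wide. Origin: centre of the underside. Leave it.
- glue_bottle: White bottle with a yellow label, 56 mm across, 160 mm tall. Leave it.
- funnel: White funnel standing mouth down, 92 mm across, 95 mm tall. Leave it.
- battery: Blue battery cell standing on end, 26 mm across, 55 mm tall. Leave it.
- screwdriver: Screwdriver lying on the desk behind the rail. Leave it.
- meter: Red hand meter lying flat, 130 x 75 x 32 mm. Leave it.
- project_box: Small grey box, 70 x 50 x 30 mm. Leave it.
Mind the look-alikes: they are no part of the job. Leave any blue look-alike of the cover alone.

How it is judged (in metres and radians):
On the way, in this order (a step that is already met when the one before it is completed fails the run):
1. the cover sits seated and level on the well's rim, let go (horizontal distance between cover and well_rim below 0.0045 m and z of cover in the frame of well_rim between -0.0075 and -0.0035 m and angle between cover's own z axis and vertical below 0.05 rad and contact force between the fingers and cover below 0.1 N), for 0.3 s.
2. the ball is down in the notch while the fingers hold the carriage, the cover still seated (all of step 1 and value of joint index_pin below -0.0025 m and contact force between the fingers and carriage above 4 N), for 0.2 s.
At the end, for the whole second after the job is handed in: Fingers still grip the carriage (over 4 N); the ball is 2.5 mm or more down in the notch, the carriage at rest; the cover is untouched and on the well: within 4.5 mm of its centre, on the rim within 2 mm, tilted under 0.05 rad (all of step 2 and linear speed of carriage below 0.01 m/s and linear speed of cover below 0.02 m/s); the arm keeps its last pose, push and grip.
It fails at once if a bystander was pushed or lifted more than 30 mm from its place (distance of any of small_cover, glue_bottle, funnel, battery, screwdriver, meter, project_box from where it was at the start of the episode above 0.03 m).
It also fails if it takes over 72 s, if anything falls off the work surface, if the arm or the gripper's body presses on something with over 40 N, if the wrist force passes 120 N, or if a joint passes its speed limit or range.

## Working session

There is one attempt and no reset: what is moved stays moved. The work goes in short steps, Python scripts to look and compute and a tool call to move; the robot and the scene stay as the last step left them, time stands still between calls to the robot, and variables do not carry over. Pictures are saved under pics/ and viewed, about 8 in all and at most 12, crops included, and the job is handed in when it is done.

Besides the shell and the picture viewer there is one more tool, called after "Call:" as name(argument=value, ...), one argument or row to a line, values as JSON. send_rows: Moves the arm, as the interface text tells. Its arguments: {"type":"object","properties":{"moves":{"type":"string"},"squeeze":{"type":"number"}},"required":["moves"]}

```bash
ls; mkdir -p pics
cat > h.py <<'E'
import numpy as np, cv2
from plant import bot, read_camera
def shot(n,f,crop=None,s=1):
    c=read_camera(n); im=c["color"][:,:,::-1]
    if crop: x0,y0,x1,y1=crop; im=im[y0:y1,x0:x1]
    cv2.imwrite(f"pics/{f}.png",cv2.resize(im,None,fx=s,fy=s,interpolation=cv2.INTER_CUBIC)); return c
def ray(c,u,v,z):
    R=np.array(c["R"]);t=np.array(c["t"]).ravel()
    o=-R.T@t; d=R.T@np.array([(u-c["cx"])/c["fx"],(v-c["cy"])/c["fy"],1])
    return o+d*(z-o[2])/d[2]
def proj(c,X):
    p=np.array(c["R"])@np.array(X,float)+np.array(c["t"]).ravel()
    return [c["fx"]*p[0]/p[2]+c["cx"],c["fy"]*p[1]/p[2]+c["cy"]]
E
python3 - <<'E'
from h import *
for n in("top","scene"):
    c=shot(n,n+"1",s=1.25); R=np.array(c["R"]);print(n,c["fx"],c["cx"],c["cy"],(-R.T@np.array(c["t"]).ravel()).round(),R.round(2).tolist())
print(bot.get_obs())
E
```

```text
pics
top 434.9961931924924 317.70859702179575 198.04267258386807 [ 404.  -42. 1450.] [[0.03, -1.0, -0.0], [-1.0, -0.03, -0.1], [0.09, 0.01, -1.0]]
scene 409.1487532453788 314.69620455155507 196.90079159240628 [1162. -783.  753.] [[0.78, 0.63, 0.0], [0.35, -0.44, -0.83], [-0.52, 0.64, -0.56]]
{'t': 0.1, 'joint_pos': array([60.57086708, 36.05170055,  2.20158036, 86.98698089, -1.54755633,
       57.08297289, -1.14589491]), 'joint_vel': array([-0.14411512, -0.06121004,  0.04224852, -0.17526995, -0.04134467,
       -0.06121529,  0.01031748]), 'tau': array([ 2.88392606e-03, -5.50792980e+01,  1.14746645e+00, -1.87116104e+01,
       -5.21080638e-02,  1.92312832e-02,  3.79861638e-05]), 'tcp_pos': array([ 281.27680925, -585.41136059,  229.6856937 ]), 'orientation': array([-1.79907964e+02, -4.15222519e-04,  2.56597808e+01]), 'contact_force': array([-0.44053435,  0.21958058,  0.33927643]), 'moment': array([-0.00115888,  0.06810071,  0.02108556]), 'width': 93.87158805746678}
```

View pics/top1.png

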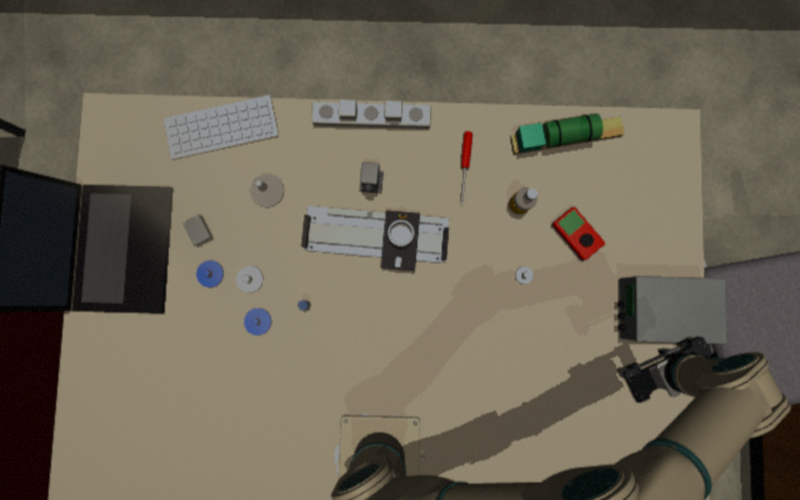

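View pics/scene1.png

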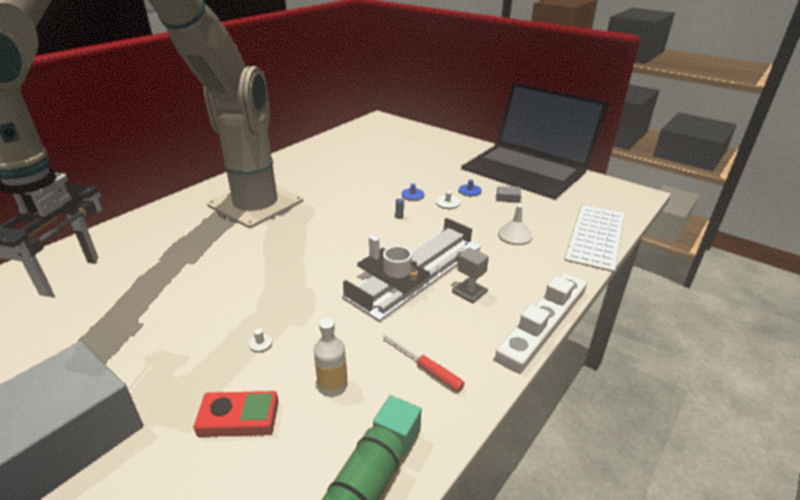

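The top view shows the larger white cover at (249,279) between two blue ones, and the small cover at (525,275). The well is at (401,234), the tab at (398,262), the sensor at (369,177) and the battery at (304,305). The scene view agrees.

Run:
```python
from h import *
c=read_camera("top")
for n,u,v,z in [("cover",249,279,10),("small",525,275,8),("well",401,233,90),("tab",398,261,101),("sensor",369,172,106),("batt",304,303,55),("blue1",210,273,10),("blue2",258,321,10),("railL",306,231,52),("railR",445,243,52),("box",199,229,30),("bottletop",530,194,160),("colL",310,207,12),("colR",449,217,12),("pin",403,214,60)]:
    print(n,ray(c,u/1.25,v/1.25,z).round(0))
w=read_camera("wrist");R=np.array(w["R"]);print((-R.T@np.array(w["t"]).ravel()).round(),w["fx"],w["cx"],w["cy"],R.round(2).tolist())
```

```text
cover [447. 359.  10.]
small [ 478. -372.    8.]
well [571. -41.  90.]
tab [499. -35. 101.]
sensor [721.  44. 106.]
batt [388. 202.  55.]
blue1 [460. 463.  10.]
blue2 [337. 329.  10.]
railL [574. 206.  52.]
railR [ 552. -155.   52.]
box [574. 492.  30.]
bottletop [ 665. -348.  160.]
colL [643. 205.  12.]
colR [ 627. -167.   12.]
pin [624. -44.  60.]
[ 346. -555.  383.] 322.7197535031061 318.2139702570344 201.05074070955754 [[0.43, -0.9, -0.0], [-0.87, -0.42, 0.25], [-0.22, -0.11, -0.97]]
```

Call:
send_rows(
  moves="0.06 0.043 -0.044 0 7; 0.06 0.1 -0.069 0 14; 0.06 0.155 -0.092 0 21; 0.06 0.21 -0.115 0 29; 0.06 0.266 -0.138 0 29",
)

```text
t: 0.82
tcp_pos: [462.4, -344.5, 230.1]
orientation: [-180.0, 0.0, -3.4]
contact_force: [0.0, -1.5, 0.9]
width: 60.3
```

Call:
send_rows(
  moves="0.06 0 -0.062 0 0; 0.06 0 -0.124 0 0; 0.06 0 -0.186 0 0; 0.06 0 -0.248 0 0; 0.06 0 -0.31 0 0",
)

```text
t: 1.45
tcp_pos: [480.9, -33.0, 230.4]
orientation: [-180.0, 0.0, -3.4]
contact_force: [1.0, -0.0, -0.5]
width: 59.8
```

Call:
send_rows(
  moves="0.06 -0.01 -0.06 0 0; 0.06 -0.02 -0.12 0 0; 0.06 -0.03 -0.18 0 0; 0.06 -0.045 -0.24 0 0; 0.06 -0.055 -0.3 0 0",
)

```text
t: 2.08
tcp_pos: [443.1, 271.7, 230.7]
orientation: [-180.0, -0.0, -3.4]
contact_force: [1.0, -0.1, -0.2]
width: 60.3
```

Call:
send_rows(
  moves="0.06 0 -0.035 0 0; 0.06 0 -0.07 0 0; 0.06 0 -0.07 0 0; 0.06 0 -0.07 0 0",
)

```text
t: 2.58
tcp_pos: [447.2, 340.3, 230.5]
orientation: [180.0, 0.0, -3.4]
contact_force: [0.2, -0.3, 0.9]
width: 60.2
```

Run:
```python
from h import *
c=shot("wrist","w1",s=1.25); o=bot.get_obs(); print(o["tcp_pos"],o["orientation"])
print(np.array(proj(c,[447,359,10]))*1.25)
```

```text
[447.46339383 339.90017496 230.635191  ] [ 1.79965213e+02  1.01472778e-02 -3.50470618e+00]
[377.71046791 228.68745566]
```

View pics/w1.png

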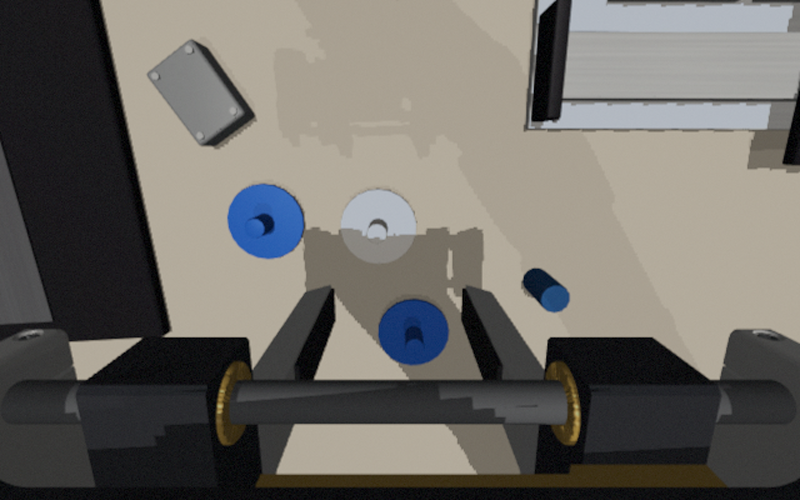

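The wrist view shows the white cover's disc centred at (378,226) with its knob at (377,230). The blue ones are at (266,221) and (414,331), and the prediction agrees.

Run:
```python
from h import *
c=read_camera("wrist"); im=c["color"].astype(int)
m=np.zeros((400,640),np.uint8); s=im.max(2)-im.min(2); m[(s<16)&(im.sum(2)>240)]=1
m[:, :262]=0;m[:,345:]=0;m[:145]=0;m[217:]=0
m=cv2.morphologyEx(m,cv2.MORPH_OPEN,np.ones((3,3)))
k=cv2.convexHull(cv2.findNonZero(m)); e=cv2.fitEllipse(k); print(e, cv2.boundingRect(k))
print(ray(c,*e[0],10), ray(c,302.4,180.8,10))
```

```text
((301.7497253417969, 181.0795135498047), (60.20380783081055, 61.2607536315918), 105.82090759277344) (272, 151, 61, 61)
[449.4977848  358.93501595  10.        ] [449.78507053 358.14608745  10.        ]
```

Call:
send_rows(
  moves="0.05 0.001 -0.019 0.02 0; 0.05 0.001 -0.019 0.075 0; 0.05 0.001 -0.019 0.13 0; 0.05 0.001 -0.019 0.165 0; 0.05 0.001 -0.019 0.17 0",
)

```text
t: 3.3
tcp_pos: [448.7, 356.4, 58.8]
orientation: [179.8, 0.2, -3.6]
contact_force: [-0.3, 0.1, 0.0]
width: 50.2
```

Run:
```python
from h import *
c=shot("wrist","w2",(200,100,440,300),2.5); o=bot.get_obs(); print(o["tcp_pos"],o["contact_force"])
print((np.array(proj(c,[449.5,358.7,10]))-[200,100])*2.5)
```

```text
[449.55344661 357.19953246  59.84075854] [-0.08933289 -0.22414247  0.15625046]
[285.27741288 324.32178785]
```

View pics/w2.png

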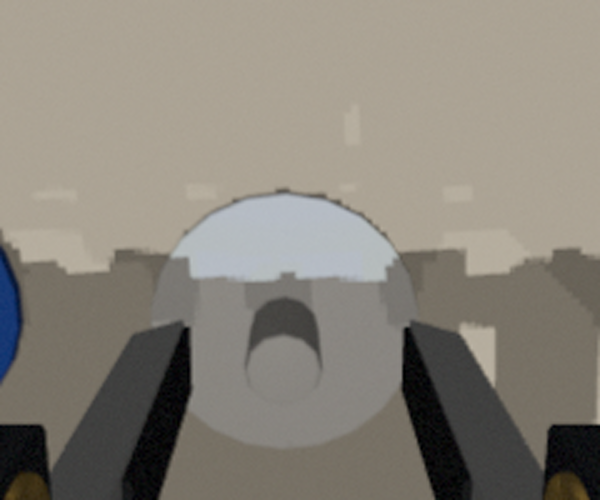

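The disc is centred at about (285,320), within 1 mm of the prediction, and the knob lies between the fingers. I'll go down and grip it.

Call:
send_rows(
  moves="0.05 0 -0.001 0.015 0; 0.05 0 -0.001 0.022 0; 0.05 0 -0.001 0.022 0; 0 0 -0.001 0.022 0; 0 0 -0.001 0.022 0",
  squeeze=15,
)

```text
t: 3.98
tcp_pos: [449.8, 358.4, 38.3]
orientation: [179.9, 0.1, -3.6]
contact_force: [0.4, 0.4, 0.1]
width: 33.1
```

Call:
send_rows(
  moves="0 0 0 0 0; 0 0 0 0 0; 0 0 0 0 0",
)

```text
t: 4.35
tcp_pos: [450.0, 358.6, 38.6]
orientation: [179.9, 0.0, -3.6]
contact_force: [0.2, 0.2, 2.8]
width: 18.1
```

Call:
send_rows(
  moves="0 0 0 -0.03 0; 0 0 0 -0.07 0; 0 0 0 -0.12 0; 0 0.005 0.03 -0.17 0; 0 0.01 0.07 -0.17 0",
)

```text
t: 4.97
tcp_pos: [457.8, 289.8, 212.3]
orientation: [-179.8, -0.3, -3.5]
contact_force: [0.1, 0.1, -1.3]
width: 17.6
```

Call:
send_rows(
  moves="0 0.01 0.05 0 0; 0 0.02 0.1 0 0; 0 0.03 0.15 0 0; 0 0.04 0.2 0 0; 0 0.04 0.25 0 0",
)

```text
t: 5.6
tcp_pos: [482.9, 36.0, 211.4]
orientation: [-179.8, -0.4, -3.5]
contact_force: [-0.0, 0.3, -0.0]
width: 17.4
```

Call:
send_rows(
  moves="0 0 0.03 0 0; 0 0 0.06 0 0; 0 0 0.065 0 0; 0 0 0.065 0 0",
)

```text
t: 6.1
tcp_pos: [478.8, -28.2, 211.1]
orientation: [-179.7, -0.4, -3.5]
contact_force: [0.6, -0.1, -0.6]
width: 17.5
```

Run:
```python
from h import *
c=shot("wrist","w3",s=1.25); o=bot.get_obs(); print(o["tcp_pos"],o["orientation"],o["width"])
print(np.array(proj(c,[571,-41,90]))*1.25, np.array(proj(c,[499,-35,101]))*1.25)
```

```text
[478.92782853 -27.59958466 211.08916725] [-179.73629108   -0.35525975   -3.4236286 ] 17.893440578896204
[409.46011563 116.65581407] [406.61812487 229.31147727]
```

View pics/w3.png

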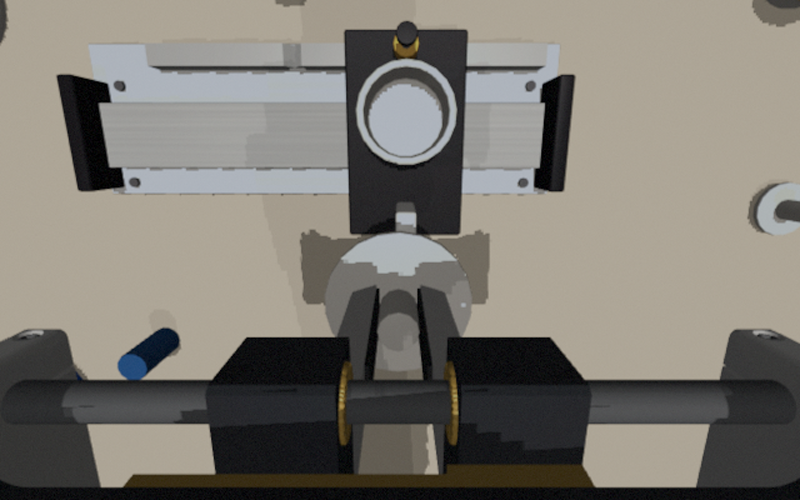

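The well's rim is centred near (407,112) and the tab top near (406,215). The pin is at (406,40), and a darker notch band shows in the strip near (292,55).

Run:
```python
from h import *
c=read_camera("wrist"); im=c["color"].astype(int); print(bot.get_obs()["tcp_pos"])
g=im.min(2); m=np.zeros((400,640),np.uint8); x0,y0,x1,y1=279,44,371,134
m[y0:y1,x0:x1]=(g[y0:y1,x0:x1]>110)
n,l,s,_=cv2.connectedComponentsWithStats(m); print(s.tolist())
i=1+np.argmax(s[1:,2]*s[1:,3]); mm=(l==i).astype(np.uint8)
k=cv2.convexHull(cv2.findNonZero(mm)); e=cv2.fitEllipse(k); print(e, cv2.boundingRect(k)); print("rim",ray(c,*e[0],90))
e2=(406.5/1.25,112.3/1.25);print("rim eye",ray(c,*e2,90))
P=lambda u,v,z:ray(c,u/1.25,v/1.25,z)
for a,b in [((90,45),(559,45)),((123,194),(536,193))]:
    d=P(*a,12)-P(*b,12); print("yaw",np.degrees(np.arctan2(-d[0],d[1])),P(*a,12),P(*b,12))
for z in(15,22,30): print("notch",P(292,55,z))
print("tab",P(406,213,101))
cv2.imwrite("pics/w3c.png",cv2.resize(c["color"][10:190,170:400,::-1],None,fx=3.4,fy=3.2,interpolation=cv2.INTER_CUBIC))
```

```text
[478.99328913 -27.33944193 211.11477331]
[[0, 0, 640, 400, 251744], [286, 47, 81, 85, 4256]]
((326.0547790527344, 89.05174255371094), (80.19292449951172, 84.43189239501953), 4.10037899017334) (286, 47, 81, 85)
rim [574.48186761 -39.16826803  90.        ]
rim eye [573.9185518 -38.4455685  90.       ]
yaw -3.441178549427766 [647.11155122 210.86083897  12.        ] [ 624.53955087 -164.51199515   12.        ]
yaw -3.2163433542037114 [527.81524888 210.87957737  12.        ] [ 507.59661392 -148.9157646    12.        ]
notch [629.35263258  48.94290373  15.        ]
notch [627.75995614  47.31301903  22.        ]
notch [625.93975449  45.45029367  30.        ]
tab [510.05281623 -34.49509589 101.        ]
```

View pics/w3c.png

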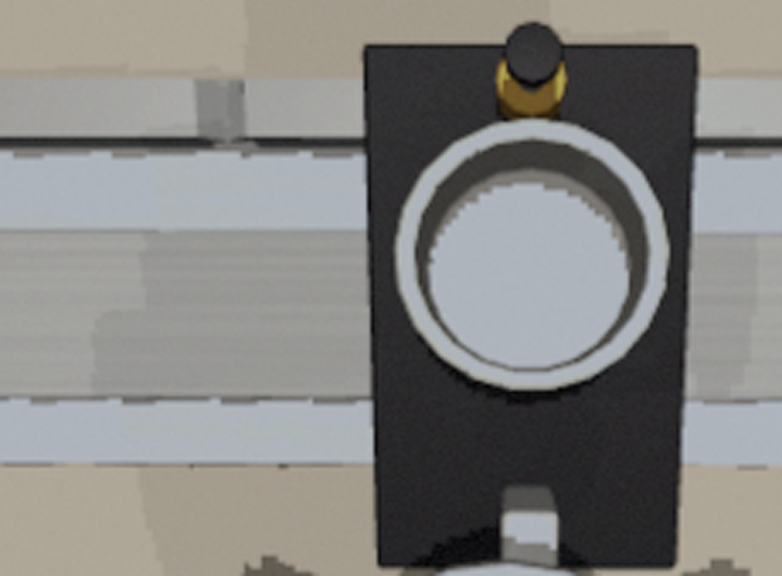

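Going over the well.

Call:
send_rows(
  moves="0 0.045 0.003 0 0; 0 0.08 0.005 0 0; 0 0.096 0.006 0.02 0; 0 0.096 0.006 0.05 0; 0 0.096 0.006 0.06 0",
)

```text
t: 6.82
tcp_pos: [573.7, -37.0, 149.8]
orientation: [-179.7, -0.2, -3.3]
contact_force: [-0.7, -0.0, -1.0]
width: 18.1
```

Call:
send_rows(
  moves="0 0 0 0 0; 0 0 0 0 0; 0 0 0 0 0",
)

```text
t: 7.2
tcp_pos: [574.3, -36.9, 150.8]
orientation: [-179.7, -0.3, -3.2]
contact_force: [0.7, 0.4, -1.0]
width: 17.7
```

Run:
```python
from h import *
c=shot("scene","s2",(220,150,420,280),4); o=bot.get_obs(); print(o["tcp_pos"],o["orientation"],o["contact_force"])
print((np.array(proj(c,[574.3,-39,90]))-[220,150])*4)
```

```text
[574.24892467 -37.00058302 150.78224971] [-179.70050921   -0.24793831   -3.25649396] [ 0.23076271 -0.42482038 -1.01940224]
[391.64646573 211.66278029]
```

View pics/s2.png

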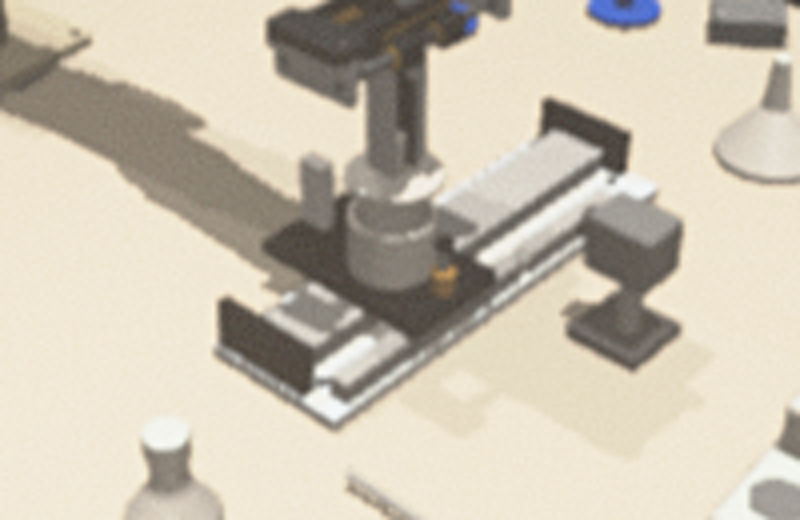

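The cover hangs straight above the well in the scene view: disc near (397,180), rim near (392,212). I'll correct y by 2 mm and lower it.

Call:
send_rows(
  moves="0 0 0.002 0 0; 0 0 0.002 0.008 0; 0 0 0.002 0.014 0; 0 0 0.002 0.018 0; 0 0 0.002 0.018 0",
)

```text
t: 7.88
tcp_pos: [573.9, -38.9, 132.2]
orientation: [-179.7, -0.2, -3.3]
contact_force: [0.2, -0.0, -1.7]
width: 18.0
```

Call:
send_rows(
  moves="0 0 0 0.002 0; 0 0 0 0.004 0; 0 0 0 0.006 0; 0 0 0 0.008 0; 0 0 0 0.0085 0",
)

```text
t: 8.5
tcp_pos: [573.9, -38.8, 123.7]
orientation: [-179.7, -0.2, -3.3]
contact_force: [-0.5, -0.1, 0.8]
width: 17.5
```

Down to the nominal seated height with light contact. I'll open gently and lift straight up.

Call:
send_rows(
  moves="0.022 0 0 0 0; 0.028 0 0 0 0; 0.04 0 0 0 0; 0.045 0 0 0 0; 0.045 0 0 0 0",
)

```text
t: 9.12
tcp_pos: [573.9, -38.8, 123.7]
orientation: [-179.7, -0.2, -3.3]
contact_force: [-0.6, -0.6, 0.9]
width: 45.0
```

Call:
send_rows(
  moves="0.045 0 0 -0.02 0; 0.045 0 0 -0.05 0; 0.06 -0.03 0 -0.08 0; 0.06 -0.065 0 -0.09 0; 0.06 -0.08 0 -0.09 0",
)

```text
t: 9.75
tcp_pos: [492.4, -34.7, 214.5]
orientation: [-179.7, -0.2, -3.3]
contact_force: [0.4, -0.1, 0.3]
width: 60.1
```

Run:
```python
from h import *
c=shot("wrist","w4",s=1.25); o=bot.get_obs(); print(o["tcp_pos"],o["orientation"],o["contact_force"])
print(np.array(proj(c,[574.3,-39,95]))*1.25,np.array(proj(c,[574.3,-39,90]))*1.25)
print(np.array(proj(c,[500,-34,101]))*1.25)
```

```text
[490.55615091 -34.64144504 214.01751654] [-1.79686485e+02 -7.87447900e-02 -3.26724368e+00] [-2.06591942  0.34461056  0.08849712]
[398.07240908 133.36350208] [398.10735306 133.67344182]
[396.80826212 246.75865895]
```

View pics/w4.png

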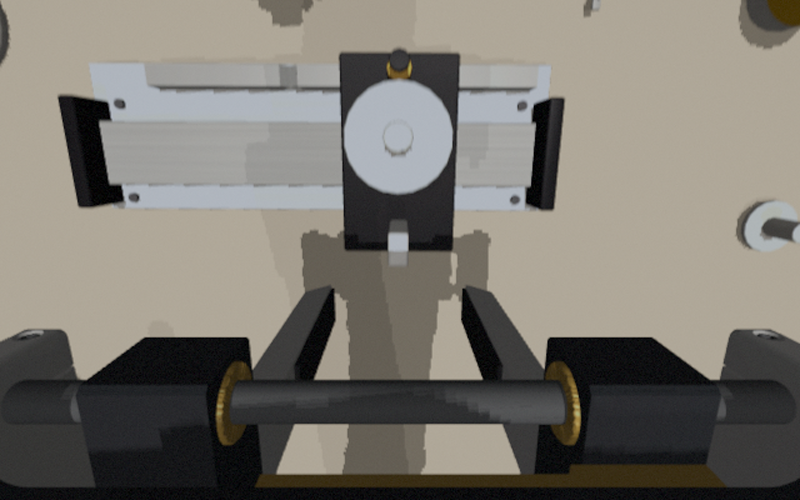

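The cover is seated, concentric and upright at (398,137) with the knob centred. The tab is at (398,249), between the open fingers. I'll grip it.

Call:
send_rows(
  moves="0.05 0.009 0 0.03 0; 0.05 0.009 0 0.075 0; 0.05 0.009 0 0.11 0; 0.05 0.009 0 0.122 0; 0.05 0.009 0 0.122 0",
)

```text
t: 10.42
tcp_pos: [499.9, -34.6, 91.7]
orientation: [-179.7, -0.0, -3.3]
contact_force: [0.5, 0.3, 0.3]
width: 49.9
```

Run:
```python
from h import *
c=shot("wrist","w5",(180,0,460,330),1.8); o=bot.get_obs(); print(o["tcp_pos"],o["orientation"],o["contact_force"])
```

```text
[500.45529407 -34.58338383  92.53159042] [-1.79687031e+02 -1.29585190e-01 -3.27243065e+00] [ 1.19931406 -0.04152921  0.51151397]
```

View pics/w5.png

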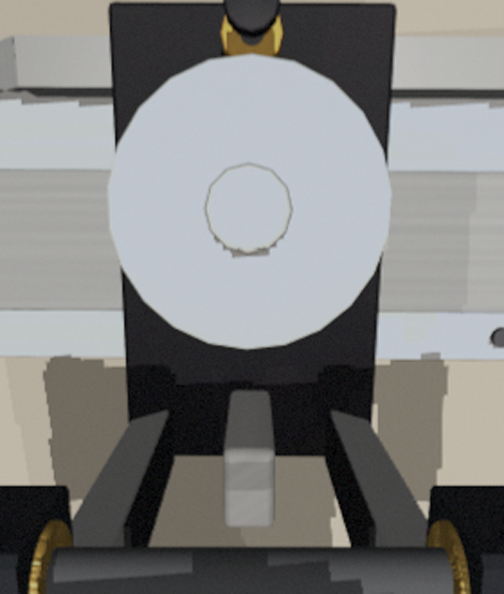

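Tab centred at (249,488) between the fingers, and the cover is undisturbed. Closing on it.

Call:
send_rows(
  moves="0 0 0 0 0; 0 0 0 0 0; 0 0 0 0 0; 0 0 0 0 0; 0 0 0 0 0",
  squeeze=35,
)

```text
t: 11.1
tcp_pos: [500.6, -34.5, 92.8]
orientation: [-179.7, -0.1, -3.3]
contact_force: [-0.8, 0.7, 4.0]
width: 14.0
```

Call:
send_rows(
  moves="0 0 -0.003 0 0; 0 0 -0.009 0 0; 0 0 -0.016 0 0; 0 0 -0.024 0 0; 0 0 -0.032 0 0",
)

```text
t: 11.72
tcp_pos: [502.4, -4.7, 92.8]
orientation: [-179.8, -0.2, -3.4]
contact_force: [-0.6, -5.6, -0.4]
width: 13.6
```

Call:
send_rows(
  moves="0 0 -0.009 0 0; 0 0 -0.018 0 0; 0 0 -0.027 0 0; 0 0 -0.034 0 0; 0 0 -0.039 0 0",
)

```text
t: 12.35
tcp_pos: [504.8, 32.7, 92.8]
orientation: [-180.0, -0.2, -3.5]
contact_force: [-0.8, -5.5, 0.5]
width: 13.7
```

Call:
send_rows(
  moves="0 0 -0.004 0 0; 0 0 -0.008 0 0; 0 0 -0.012 0 0; 0 0 -0.014 0 0; 0 0 -0.015 0 0",
)

```text
t: 12.98
tcp_pos: [505.7, 48.0, 92.8]
orientation: [-179.9, -0.2, -3.5]
contact_force: [-0.3, -1.6, 1.5]
width: 13.7
```

Call:
send_rows(
  moves="0 0 -0.001 0 0; 0 0 -0.002 0 0; 0 0 -0.002 0 0",
)

```text
t: 13.35
tcp_pos: [505.9, 50.9, 92.8]
orientation: [-179.9, -0.2, -3.4]
contact_force: [0.8, 2.0, 0.4]
width: 13.9
```

Call:
send_rows(
  moves="0 0 -0.001 0 0; 0 0 -0.002 0 0; 0 0 -0.002 0 0",
)

```text
t: 13.72
tcp_pos: [506.0, 52.4, 92.8]
orientation: [-179.9, -0.2, -3.4]
contact_force: [-0.1, -1.0, 0.8]
width: 13.6
```

Drag turned into a pull (+2 N), then back. Feeling for the far wall in 1 mm steps.

Call:
send_rows(
  moves="0 0 -0.001 0 0; 0 0 -0.001 0 0; 0 0 -0.001 0 0",
)

```text
t: 14.1
tcp_pos: [506.0, 52.6, 92.8]
orientation: [-180.0, -0.2, -3.5]
contact_force: [-0.6, -5.7, 2.1]
width: 13.9
```

Call:
send_rows(
  moves="0 0 -0.001 0 0; 0 0 -0.001 0 0; 0 0 -0.001 0 0",
)

```text
t: 14.48
tcp_pos: [506.0, 52.7, 92.8]
orientation: [180.0, -0.2, -3.5]
contact_force: [0.5, -5.0, 0.3]
width: 13.8
```

Call:
send_rows(
  moves="0 0 -0.001 0 0; 0 0 -0.0014 0 0; 0 0 -0.0014 0 0",
)

```text
t: 14.85
tcp_pos: [506.0, 52.8, 92.8]
orientation: [179.9, -0.2, -3.6]
contact_force: [-0.1, -7.7, 2.1]
width: 13.9
```

Call:
send_rows(
  moves="0 0 0 0 0; 0 0 0 0 0; 0 0 0 0 0",
)

```text
t: 15.22
tcp_pos: [506.0, 52.7, 92.8]
orientation: [179.9, -0.2, -3.6]
contact_force: [-0.7, -5.5, 0.6]
width: 13.7
```

Run:
```python
from h import *
o=bot.get_obs(); print(o["tcp_pos"],o["contact_force"],o["width"])
c=shot("wrist","w6",(180,0,460,330),1.8)
```

```text
[506.01945145  52.69099917  92.81611596] [-0.71309766 -5.49620298  0.61591445] 13.664867594114938
```

View pics/w6.png

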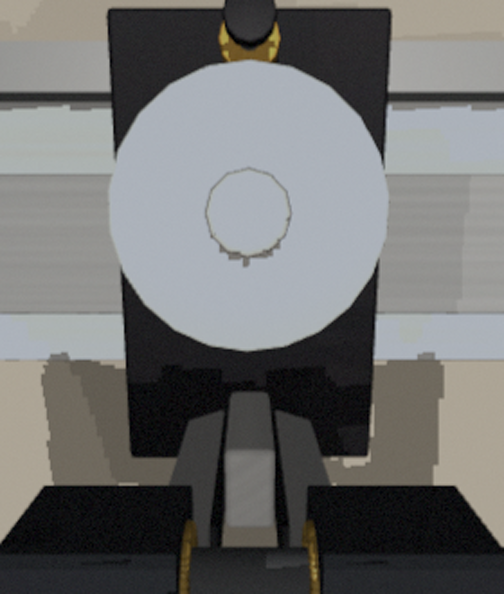

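The view shows the cover still seated and concentric at (249,205), with the tab held. The black pin cap sits lower against its collar than before: its bottom edge is at 47, against 35. A 7.7 N push did not move the carriage, so this is the notch. I'll relax the push and hand in.

Call:
send_rows(
  moves="0 0 0.0006 0 0; 0 0 0.0006 0 0; 0 0 0.0006 0 0; 0 0 0.0006 0 0",
)

```text
t: 15.78
tcp_pos: [506.0, 52.6, 92.8]
orientation: [179.9, -0.2, -3.6]
contact_force: [-0.1, -1.9, 0.8]
width: 13.9
```

Run:
```python
from h import *
o=bot.get_obs(); print(o["tcp_pos"],o["contact_force"],o["width"],abs(o["joint_vel"]).max())
print(bot.hand_in())
```

```text
[505.97621332  52.61009781  92.80131328] [-0.06937644 -1.89330293  0.76815594] 13.857826396725379 0.13476742781546144
the job is handed in; nothing more can be done
None
```

I seated the white cover on the well and slid the carriage about 87 mm along the rail until the ball dropped into the notch. I handed the job in at about 16 s with the fingers still gripping the tab; hand-in reports no verdict.

- **Cover:** it came down to its nominal seated height with light contact. The wrist views after release and after the slide show it concentric and upright, to the eye.
- **Notch:** on the way in, the drag turned into a pull of about 2 N. The carriage then stayed put at y = 52.6–52.8 mm against a push of up to 7.7 N, and the pin cap looked lower than before. I judged the notch from force and that view, since the pin height cannot be read directly.
- **Final state:** I eased the push to about 2 N. The grip is set to 35 N on the tab (opening 13.9 mm) and the arm was at rest.
- **Disagreement:** the notch position I first estimated from the camera was 0–4 mm further along than where it was felt, because the strip height was uncertain. I used the felt position.

I saw no contact with the other things on the desk, but I did not take a final overall picture to confirm their positions.

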